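# Roll the last tin home in the tin rack

## Robot

A 6-joint arm with a two-finger parallel gripper is mounted at the origin on a cart in front of the work surface, level with it; the furniture and walls round the work are solid. World frame = base frame: x ahead of the robot, y to its left, z up, the work surface at z = 0. Lengths are in mm, angles in degrees, forces in N, time in s.
With the tool pointing down it reaches from about 300 to 850 mm from the base axis. Payload 4.2 kg.
Tool frame: the origin (TCP) lies at the very end of the fingers, on their centre line; the grasp point (between the pads) lies 19 mm behind it (env.grasp_offset is the distance from the TCP to the grasp point, in mm); z points along the fingers, y is the line along which they close (so a half turn about z gives the same grasp; the last joint's range is limited). The gripper opens to 91 mm and grips with 3 to 60 N. Pads are 32 mm wide; open, the fingers measure 118 mm over their backs; the gripper's body (76 mm by 178 mm) begins 60 mm behind the grasp point.
Start: joints at [68.354, 18.312, 89.639, -0, 72.044, -1.146], TCP at [201.376, 538.601, 213.976] pointing down, gripper open.
Joint ranges: [-177.97, 177.97], [-48.28, 115.42], [12.27, 149.76], [-77.06, 257.06], [2.81, 150.46], [-146.56, 146.56]. Speed limits (degrees/s): [147.25, 147.25, 180, 180, 180, 180].

## Interface

Orientations are given as [roll, pitch, yaw] about the fixed x, y, z axes, in that order (R = Rz(yaw) Ry(pitch) Rx(roll)).
In Python, from workcell import env gives the robot as it stands. The module is installed in compiled form; this text tells all that it offers.
- The arm moves only by the tool send_rows, never from a script. Its argument "motion" is a list of rows, each an object of numbers: "tx", "ty", "tz": the shift along the tool's x, y, z in units of 500 mm (1.0 is 500 mm); "rx", "ry", "rz": the turn, a rotation vector about the tool's x, y, z in units of 30 degrees (1.0 is 30 degrees); "gripper": the closure, from -1 (fully open) to 1 (shut). In form: [{"tx": .., "ty": .., "tz": .., "rx": .., "ry": .., "rz": .., "gripper": ..}, ...]. A call has 1 to 12 rows; each row shifts and turns the commanded pose from where the row before left it, along the tool's axes as they then stand; what a row does not reach is not made up. A row lasts 1/8 s, in which the tool goes at most 62.5 mm and 10.7 degrees, less where a joint would pass 70% of its speed; a pose out of reach is approached as far as the arm can. A call with a number of a shift or a turn outside -1 to 1 is refused whole. A call with a gripper value outside its range is refused whole. The fingers move at their own pace and stop on an object; "grip_force" is the grip in N (left out, the last holds). Time passes only in rows, so rows that do not move let the fingers close. It gives the time, the measured TCP pose, the force, the opening and the grip force at its end, in the units of the state.
- env.state(): the state, without advancing time (a new reading comes with each control period).
- env.grab_frame(name): name is "side" or "top" or "wrist"; returns a dict with "frame" (480x640x3 uint8, red, green, blue), "vertical_fov" (degrees; the focal length in pixels is half the picture's height over the tangent of half this angle, whatever the lens; pixels are square), "cx", "cy" (the principal point, pixels), "rvec" (rotation vector, rad) and "tvec" (3), from world to camera coordinates, as OpenCV has them; the wrist camera has in their place "T_tool_cam" (4x4, takes a point from camera to tool coordinates, whose origin is the TCP and whose axes are the flange's). Camera axes: x right, y down, z forward; pixel columns grow to the right and rows downward; lengths in mm; the calibration is good to about 2 mm. A picture is of the moment at which its call begins: read the wrist's pose just before it. There is no depth.
- env.job_done(): hands the job in; it is judged then, once.
The state is a dict: "time_s": time; "qpos": joint angles; "qvel": joint speeds; "effort": joint torques, N m; "ee_pos": TCP position; "ee_rot": TCP orientation; "force": force on the tool from outside, world axes, zero at the start; "torque": the same for the moment, N m; "gripper_width": finger opening in mm; "gripper_force": force on a finger pad.
Only numpy, scipy, OpenCV 4.12 (cv2) and the standard library are available. Lean on these libraries where they do the work, as an engineer would, in place of code of your own. Each camera call takes 0.05 s, during which the arm holds its last target. There are 200 camera calls.

## Task

One tin still lies on its side on the apron of the tin rack, in the lane nearer the robot. With the flat of the fingertips on top of it, roll it into its lane, over the raised bead and on against the spring leaf until it drops fully home behind the bead and stays there. Let it roll rather than drag or lift it, touch down and press gently so that its thin wall is not dented, and leave the other things where they are.

Things in the scene. Friction and masses are not known exactly. Their poses are not given: they have to be found in the camera images.
- loose_tin: the loose tin: full food tin, plain cylinder, 75.4 mm in diameter, 110 mm long, 0.34 to 0.68 kg. Origin: middle of one end face; z: the tin's axis (level, across the lane); y: points up at the start and turns as the tin rolls. The wall dents if pressed or struck with over 25 N, so touch down slowly. The tin grips fingertip and floor well and, let go on the level, soon stops.
- tin_mid (a point): centre of the loose tin, 37.7 mm from its round wall; 40.7 mm above the worktop while it lies on the rack's floor
- tin_rack: grey tin rack, fixed, 258 x 168 mm, two lanes, a tin home in the far one. x: the way tins roll in; y: across the lanes. Origin: on the worktop under the middle of the near lane's bead, a round ridge across the lane, 3 mm above the floor. Floor level, 3 mm thick; lanes 120 mm wide, rails 37 mm and back plate (x = +60) 54 mm high; front edge (x = -108) rolled, 3 mm. Tin starts at x -36 to -66 mm.
- lane_home (a point): where the centre of the loose tin lies when home: 15.3 mm past the bead (x) and 40.7 mm above the worktop; axes as the rack's. There the tin lies on the floor, touches the bead behind it and holds the leaf back. Rolling in, it meets the bead 15.3 mm before the bead's middle and rises 3 mm over it; let go while still climbing, it rolls back out.
- leaf (a joint): angle of the spring leaf, a 70 x 42 mm steel plate with its foot on the lane's floor before the back plate. 0: free, leaning 0.23 rad into the lane; the tin meets it about 7 mm past the bead. 0.16 to 0.2: held back by a tin at home. It pushes back with 1 to 2 N and rubs, so a tin pushed too lightly sticks a few mm short.
- fish_tin: bystander: flat tin standing on the worktop, 86 mm in diameter, 40 mm high; origin under its middle
- small_tin: bystander: small tin standing, 57 mm in diameter, 72 mm high; origin under its middle
- honey_jar: bystander: honey jar standing, 64 mm in diameter, 109 mm high; origin under its middle
- salt_shaker: bystander: salt shaker standing, 44 mm in diameter, 90 mm high; origin under its middle
- lemon: bystander: lemon lying, 74 x 53 x 52 mm; origin under its middle
Not all that is in view belongs to the job. What is shaped like the loose_tin but green or orange is not meant.

How it is judged:
By the outcome, as a careful person would: the job done as asked, in the order asked, and still so for the second after the job is handed in, with the robot touching nothing.
It also fails if it takes over 67 s, if anything falls off the work surface, if the arm or the gripper's body presses on something with over 40 N, if the wrist force passes 120 N, or if a joint passes its speed limit or range.

## Working session

There is one attempt and no reset: what is moved stays moved. The work goes in short steps, Python scripts to look and compute and a tool call to move; the robot and the scene stay as the last step left them, time stands still between calls to the robot, and variables do not carry over. Pictures are saved under pics/ and viewed, at most 10 in all, crops included, and the job is handed in when it is done.

Besides the shell and the picture viewer there is one more tool, called after ">>>" as name(argument=value, ...) on one line, values as JSON. send_rows: Moves the arm, as the interface text tells. Shifts and turns lie within -1 to 1; 1 stands for 500 mm of shift or 30 degrees of turn. Its arguments: {"type":"object","properties":{"motion":{"type":"array"},"grip_force":{"type":"number"}},"required":["motion"]}

```bash
mkdir -p pics
cat > h.py <<'E'
import numpy as np, cv2
from workcell import env
def cam(n):
    s=env.state(); f=env.grab_frame(n); F=240/np.tan(np.radians(f["vertical_fov"])/2)
    if n=="wrist":
        from scipy.spatial.transform import Rotation as R
        T=np.eye(4);T[:3,:3]=R.from_euler('xyz',s["ee_rot"],degrees=True).as_matrix();T[:3,3]=s["ee_pos"]
        T=T@np.array(f["T_tool_cam"]); Rw=T[:3,:3]; C=T[:3,3]
    else:
        Rw=cv2.Rodrigues(np.array(f["rvec"],float))[0].T; C=-Rw@np.array(f["tvec"],float).ravel()
    return f["frame"],dict(F=F,cx=f["cx"],cy=f["cy"],R=Rw,C=C)
def hit(c,u,v,z):
    d=c["R"]@np.array([(u-c["cx"])/c["F"],(v-c["cy"])/c["F"],1.]); return c["C"]+d*(z-c["C"][2])/d[2]
def px(c,p):
    q=c["R"].T@(np.array(p,float)-c["C"]); return c["F"]*q[:2]/q[2]+[c["cx"],c["cy"]]
E
python3 - <<'E'
from h import *
import pickle
for n in("top","side"):
    f,c=cam(n); cv2.imwrite(f"pics/{n}.png",f[:,:,::-1]); pickle.dump(c,open(n+".pkl","wb")); print(n,c["C"],c["F"],c["R"][:,2])
print(env.state())
E
```

```text
top [ 229.37010041  125.00991835 1408.43727466] 560.3559485634524 [ 0.20319629  0.01622012 -0.97900367]
side [-554.71355887  128.84070289 1190.46873893] 552.9266425600808 [ 0.67872677  0.00772386 -0.73435027]
{'time_s': 0.1, 'qpos': array([ 6.83546127e+01,  1.83449284e+01,  8.96959453e+01, -2.18883685e-03,
        7.20447811e+01, -1.14662167e+00]), 'qvel': array([-0.03993985, -0.23538216, -0.06142516, -0.02072848,  0.04738355,
        0.01476992]), 'effort': array([-5.72214958e-04, -4.13335240e+01, -2.32507968e+01,  7.28724548e-02,
        4.22327360e-02, -4.70855593e-05]), 'ee_pos': array([201.21580683, 538.18324342, 213.25845284]), 'ee_rot': array([-1.79914321e+02,  3.66771919e-04,  1.59501911e+02]), 'force': array([-1.02425933, -0.08588479, -0.33446593]), 'torque': array([0.01944142, 0.04285753, 0.00912656]), 'gripper_force': 0.0, 'gripper_width': 91.22218030015647}
```

View pics/top.png

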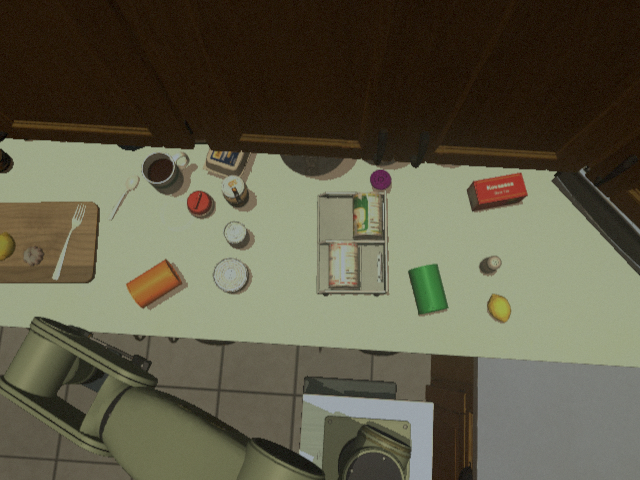

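View pics/side.png

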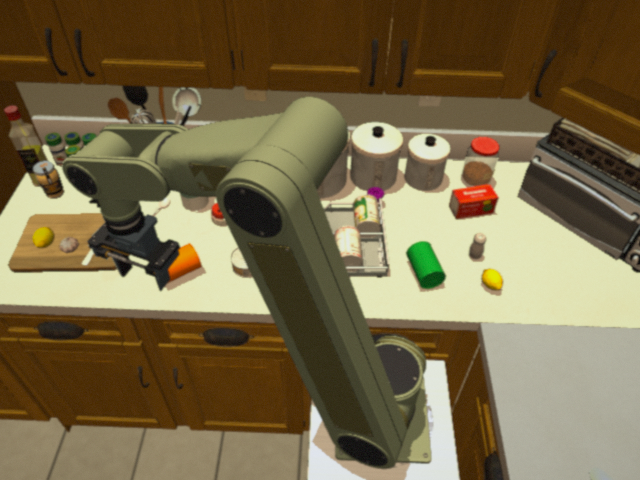

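Top view: three tin-shaped candidates are the orange one at (153,283), the green one at (428,288) and the cream-labelled one at (344,265). The cream one is the loose tin: it lies in the rack lane nearer the robot, at the front of the bead, and the colours rule out the others. The rack spans (318..388, 193..295), and tins roll to image right (about world -y). I'll confirm it in an enlarged crop.

Run:
```python
from h import *
im=cv2.imread("pics/top.png"); cv2.imwrite("pics/crop.png",cv2.resize(im[185:300,310:400],None,fx=5,fy=5,interpolation=cv2.INTER_CUBIC))
```

```text
(no output)
```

View pics/crop.png

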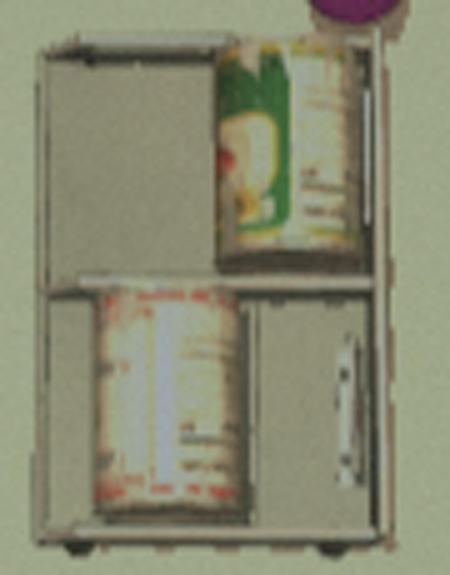

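The crop confirms the cream/red-labelled tin at crop (97..243, 288..515), with the bead just right of it at x≈252, the leaf at (347,410) and the back plate at x≈378. The far lane already holds a tin.

Run:
```python
from h import *
import pickle
c=pickle.load(open("top.pkl","rb"))
H=lambda u,v,z:np.round(hit(c,310+u/5-.4,185+v/5-.4,z),1)
for n,u,v,z in[("frontfar",41,55,3),("frontnear",38,540,3),("backtopfar",378,30,54),("backtopnear",380,545,54),("beadfar",254,310,6),("beadnear",251,520,6),
 ("tinLfar",97,288,40.7),("tinLnear",97,505,40.7),("tinRfar",243,288,40.7),("tinRnear",243,508,40.7),("railnearL",75,530,37),("railnearR",375,530,37),("railmidL",80,282,37),("railmidR",370,282,37)]: print(n,H(u,v,z))
```

```text
frontfar [652.6 155.6   3. ]
frontnear [398.9 141.    3. ]
backtopfar [661.  -14.1  54. ]
backtopnear [400.8 -25.2  54. ]
beadfar [523.2  38.4   6. ]
beadnear [415.4  34.7   6. ]
tinLfar [522.2 119.2  40.7]
tinLnear [413.4 112.8  40.7]
tinRfar [526.8  46.5  40.7]
tinRnear [416.5  41.1  40.7]
railnearL [400.9 122.8  37. ]
railnearR [410.2 -24.4  37. ]
railmidL [525.6 127.9  37. ]
railmidR [534.7 -17.   37. ]
```

>>> send_rows(motion=[{"rz": 0.316,"gripper": 1},{"rz": 0.316,"gripper": 1},{"rz": 0.316,"gripper": 1},{"rz": 0.316,"gripper": 1},{"rz": 0.316,"gripper": 1},{"rz": 0.316,"gripper": 1},{"rz": 0.316,"gripper": 1}], grip_force=10)

```text
invalid input at $.motion[0]: expected keys tx, ty, tz, rx, ry, rz, gripper
```

>>> send_rows(motion=[{"tx": -0.07,"ty": 0.0368,"gripper": 1},{"tx": -0.07,"ty": 0.0368,"gripper": 1},{"tx": -0.07,"ty": 0.0368,"gripper": 1},{"tx": -0.07,"ty": 0.0368,"gripper": 1},{"tx": -0.07,"ty": 0.0368,"gripper": 1},{"tx": -0.07,"ty": 0.0368,"gripper": 1},{"tx": -0.07,"ty": 0.0368,"gripper": 1},{"tx": -0.07,"ty": 0.0368,"gripper": 1},{"tx": -0.07,"ty": 0.0368,"gripper": 1},{"tx": -0.07,"ty": 0.0368,"gripper": 1},{"tx": -0.07,"ty": 0.0368,"gripper": 1},{"tx": -0.07,"ty": 0.0368,"gripper": 1}])

```text
invalid input at $.motion[0]: expected keys tx, ty, tz, rx, ry, rz, gripper
```

>>> send_rows(motion=[{"tx": 0,"ty": 0,"tz": 0,"rx": 0,"ry": 0,"rz": 0.316,"gripper": 1},{"tx": 0,"ty": 0,"tz": 0,"rx": 0,"ry": 0,"rz": 0.316,"gripper": 1},{"tx": 0,"ty": 0,"tz": 0,"rx": 0,"ry": 0,"rz": 0.316,"gripper": 1},{"tx": 0,"ty": 0,"tz": 0,"rx": 0,"ry": 0,"rz": 0.316,"gripper": 1},{"tx": 0,"ty": 0,"tz": 0,"rx": 0,"ry": 0,"rz": 0.316,"gripper": 1},{"tx": 0,"ty": 0,"tz": 0,"rx": 0,"ry": 0,"rz": 0.316,"gripper": 1},{"tx": 0,"ty": 0,"tz": 0,"rx": 0,"ry": 0,"rz": 0.316,"gripper": 1}], grip_force=10)

```text
time_s: 0.98
ee_pos: [201.3, 538.3, 213.5]
ee_rot: [-180.0, 0.1, 92.8]
force: [0.4, 0.4, 0.1]
gripper_width: 23.9
gripper_force: 0.0
```

>>> send_rows(motion=[{"tx": -0.07,"ty": 0.0368,"tz": 0,"rx": 0,"ry": 0,"rz": 0,"gripper": 1},{"tx": -0.07,"ty": 0.0368,"tz": 0,"rx": 0,"ry": 0,"rz": 0,"gripper": 1},{"tx": -0.07,"ty": 0.0368,"tz": 0,"rx": 0,"ry": 0,"rz": 0,"gripper": 1},{"tx": -0.07,"ty": 0.0368,"tz": 0,"rx": 0,"ry": 0,"rz": 0,"gripper": 1},{"tx": -0.07,"ty": 0.0368,"tz": 0,"rx": 0,"ry": 0,"rz": 0,"gripper": 1},{"tx": -0.07,"ty": 0.0368,"tz": 0,"rx": 0,"ry": 0,"rz": 0,"gripper": 1},{"tx": -0.07,"ty": 0.0368,"tz": 0,"rx": 0,"ry": 0,"rz": 0,"gripper": 1},{"tx": -0.07,"ty": 0.0368,"tz": 0,"rx": 0,"ry": 0,"rz": 0,"gripper": 1},{"tx": -0.07,"ty": 0.0368,"tz": 0,"rx": 0,"ry": 0,"rz": 0,"gripper": 1},{"tx": -0.07,"ty": 0.0368,"tz": 0,"rx": 0,"ry": 0,"rz": 0,"gripper": 1},{"tx": -0.07,"ty": 0.0368,"tz": 0,"rx": 0,"ry": 0,"rz": 0,"gripper": 1},{"tx": -0.07,"ty": 0.0368,"tz": 0,"rx": 0,"ry": 0,"rz": 0,"gripper": 1}])

```text
time_s: 2.48
ee_pos: [445.1, 130.1, 213.7]
ee_rot: [-180.0, -0.0, 93.1]
force: [0.0, 0.4, 0.9]
gripper_width: 0.7
gripper_force: 0.0
```

Run:
```python
from h import *
import pickle
f,c=cam("wrist"); cv2.imwrite("pics/w1.png",f[:,:,::-1]); pickle.dump(c,open("w1.pkl","wb")); s=env.state(); print(s["ee_pos"],s["ee_rot"],s["gripper_width"],c["C"],c["R"][:,2])
```

```text
[447.45167783 126.75860625 213.69453942] [179.90496938   0.20891841  93.03214786] 0.6208402712868385 [441.22476473 197.77594287 385.48566754] [ 0.0118355  -0.24101671 -0.9704488 ]
```

View pics/w1.png

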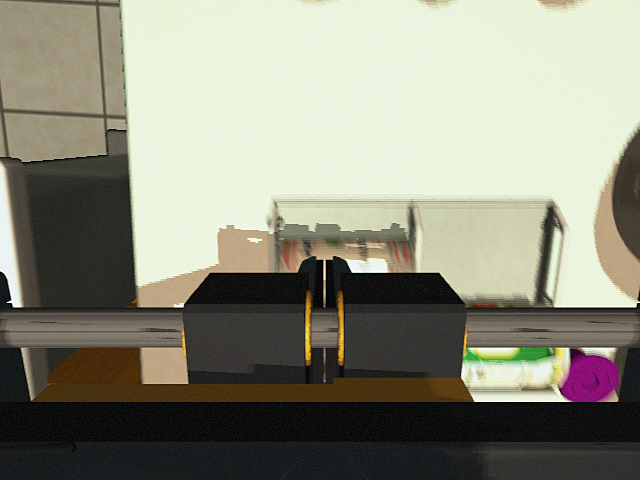

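The wrist view shows the rack front edge at v≈200 from (275,200) to (553,203), the lane rails at u≈277 and 413, and the tin's rear at about v 240; the gripper hides the bead. I'll compute the front edge, settle the arm back to y≈215 and take one more view.

>>> send_rows(motion=[{"tx": 0.08,"ty": 0.02,"tz": 0,"rx": 0,"ry": 0,"rz": 0,"gripper": 1},{"tx": 0.08,"ty": 0.02,"tz": 0,"rx": 0,"ry": 0,"rz": 0,"gripper": 1},{"tx": 0,"ty": 0,"tz": 0,"rx": 0,"ry": 0,"rz": 0,"gripper": 1},{"tx": 0,"ty": 0,"tz": 0,"rx": 0,"ry": 0,"rz": 0,"gripper": 1},{"tx": 0,"ty": 0,"tz": 0,"rx": 0,"ry": 0,"rz": 0,"gripper": 1},{"tx": 0,"ty": 0,"tz": 0,"rx": 0,"ry": 0,"rz": 0,"gripper": 1}])

```text
time_s: 3.28
ee_pos: [460.3, 211.6, 214.1]
ee_rot: [180.0, 0.0, 93.1]
force: [-0.2, 0.7, -0.3]
gripper_width: 0.7
gripper_force: 0.0
```

Run:
```python
from h import *
import pickle
c=pickle.load(open("w1.pkl","rb"));print(hit(c,277,202,3),hit(c,413,202,3),hit(c,553,203,3))
f,c=cam("wrist"); cv2.imwrite("pics/w2.png",f[:,:,::-1]); pickle.dump(c,open("w2.pkl","wb")); s=env.state(); print(s["ee_pos"],s["ee_rot"],s["qvel"],c["C"])
```

```text
[400.70672575 134.9051246    3.        ] [525.72275265 141.84028515   3.        ] [654.45926512 148.05190538   3.        ]
[460.3315771  211.68315576 214.07532102] [ 1.79993098e+02 -2.12834016e-03  9.30916369e+01] [ 0.12941053  0.14891159 -0.28865671  0.13630124  0.04307328  0.08116164] [456.33874642 279.28768372 385.89565208]
```

View pics/w2.png

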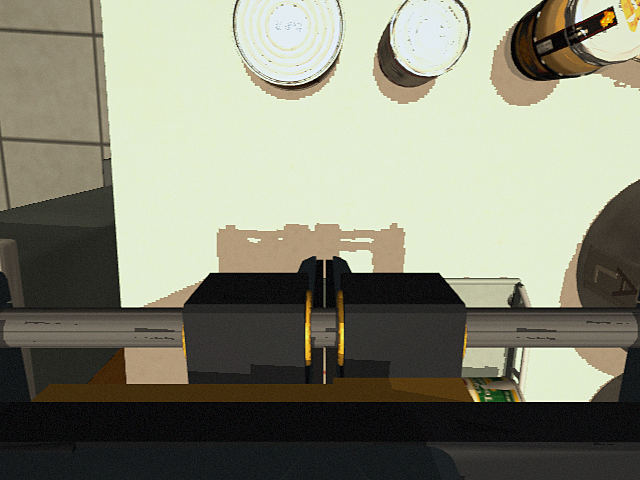

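This view shows the fish tin at (288,40), small tin at (430,40) and honey jar at (560,45). Image up is world +y, so I had gone the wrong way. I'll go past the rack to about y = -35.

>>> send_rows(motion=[{"tx": -0.1,"ty": 0,"tz": 0,"rx": 0,"ry": 0,"rz": 0,"gripper": 1},{"tx": -0.1,"ty": 0,"tz": 0,"rx": 0,"ry": 0,"rz": 0,"gripper": 1},{"tx": -0.1,"ty": 0,"tz": 0,"rx": 0,"ry": 0,"rz": 0,"gripper": 1},{"tx": -0.1,"ty": 0,"tz": 0,"rx": 0,"ry": 0,"rz": 0,"gripper": 1},{"tx": -0.1,"ty": 0,"tz": 0,"rx": 0,"ry": 0,"rz": 0,"gripper": 1},{"tx": 0,"ty": 0,"tz": 0,"rx": 0,"ry": 0,"rz": 0,"gripper": 1},{"tx": 0,"ty": 0,"tz": 0,"rx": 0,"ry": 0,"rz": 0,"gripper": 1},{"tx": 0,"ty": 0,"tz": 0,"rx": 0,"ry": 0,"rz": 0,"gripper": 1},{"tx": 0,"ty": 0,"tz": 0,"rx": 0,"ry": 0,"rz": 0,"gripper": 1}])

```text
time_s: 4.45
ee_pos: [474.1, -36.3, 214.0]
ee_rot: [180.0, -0.0, 93.2]
force: [0.2, -0.4, -0.2]
gripper_width: 0.6
gripper_force: 0.0
```

Run:
```python
from h import *
import pickle
f,c=cam("wrist"); cv2.imwrite("pics/w3.png",f[:,:,::-1]); pickle.dump(c,open("w3.pkl","wb")); s=env.state(); print(s["ee_pos"],s["ee_rot"],c["C"],s["force"])
```

```text
[474.12534287 -36.43385821 213.95786911] [ 1.79995835e+02 -9.27644679e-03  9.32327695e+01] [469.97467031  31.35542087 385.78478969] [-0.34065122 -0.30848567 -0.53785359]
```

View pics/w3.png

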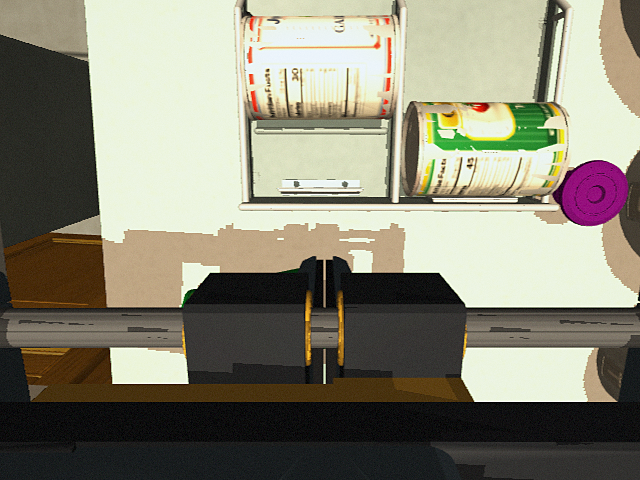

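Clear view: loose tin silhouette spans v≈16 to 118 at u≈320 (u 243..400), bead line (252,130)–(388,127), leaf top (280..360,186), back plate top at v≈206, far-lane tin home at (485,150).

Run:
```python
from h import *
import pickle
from scipy.optimize import least_squares
c=pickle.load(open("w3.pkl","rb"))
a=np.radians(-86.8); X=np.array([np.cos(a),np.sin(a),0]); Y=np.array([-X[1],X[0],0])
print("bead",hit(c,252,130,6),hit(c,388,127,6)); print("plate",hit(c,241,206,54),hit(c,400,204,54),hit(c,553,206,54))
print("rails",hit(c,243,110,37),hit(c,399,110,37),"leaf",hit(c,320,182,45))
# tangent rays, in the plane normal to tin axis (Y): distance of centre = 37.7
def d(u,v):
    r=c["R"]@np.array([(u-c["cx"])/c["F"],(v-c["cy"])/c["F"],1]); r=np.array([r@X,r[2]]); return r/np.linalg.norm(r)
C=np.array([c["C"]@X,c["C"][2]])
def res(q):
    e=np.array([q[0],40.7])-C
    return [abs(r[0]*e[1]-r[1]*e[0])-37.7 for r in(d(320,118),d(320,16))]
s=least_squares(res,[-53.]); print("tin along X",s.x,s.fun)
for p in(hit(c,252,130,6),hit(c,388,127,6)): print("bead X,Y",p@X,p@Y)
for p in(hit(c,243,60,40.7),hit(c,398,60,40.7)): print("tin ends Y",p@Y)
```

```text
bead [406.2611805   31.40876319   6.        ] [525.18125348  40.75575708   6.        ]
plate [406.44201012 -28.06049196  54.        ] [533.36330875 -19.1641612   54.        ] [655.72846261 -13.76743009  54.        ]
rails [404.05565988  46.44241874  37.        ] [528.19731882  53.53433592  37.        ] leaf [468.50825937  -6.30589737  45.        ]
tin along X [-53.87666078] [-1.46984724 -1.51390649]
bead X,Y -8.681679004934372 407.3810079468829
bead X,Y -11.375801280346193 526.6374197533248
tin ends Y 408.37569946737216
tin ends Y 527.3343877808923
```

>>> send_rows(motion=[{"tx": 0.086,"ty": -0.002,"tz": 0,"rx": 0,"ry": 0,"rz": 0,"gripper": 1},{"tx": 0.086,"ty": -0.002,"tz": 0,"rx": 0,"ry": 0,"rz": 0,"gripper": 1},{"tx": 0.086,"ty": -0.002,"tz": 0.04,"rx": 0,"ry": 0,"rz": 0,"gripper": 1},{"tx": 0,"ty": 0,"tz": 0.06,"rx": 0,"ry": 0,"rz": 0,"gripper": 1},{"tx": 0,"ty": 0,"tz": 0.06,"rx": 0,"ry": 0,"rz": 0,"gripper": 1},{"tx": 0,"ty": 0,"tz": 0.06,"rx": 0,"ry": 0,"rz": 0,"gripper": 1},{"tx": 0,"ty": 0,"tz": 0.02,"rx": 0,"ry": 0,"rz": 0,"gripper": 1},{"tx": 0,"ty": 0,"tz": 0.01,"rx": 0,"ry": 0,"rz": 0,"gripper": 1},{"tx": 0,"ty": 0,"tz": 0,"rx": 0,"ry": 0,"rz": 0,"gripper": 1},{"tx": 0,"ty": 0,"tz": 0,"rx": 0,"ry": 0,"rz": 0,"gripper": 1},{"tx": 0,"ty": 0,"tz": 0,"rx": 0,"ry": 0,"rz": 0,"gripper": 1}])

```text
time_s: 5.88
ee_pos: [464.5, 91.4, 89.6]
ee_rot: [179.9, -0.0, 93.1]
force: [0.0, 0.4, -0.5]
gripper_width: 0.5
gripper_force: 0.0
```

>>> send_rows(motion=[{"tx": 0,"ty": 0,"tz": 0.003,"rx": 0,"ry": 0,"rz": 0,"gripper": 1},{"tx": 0,"ty": 0,"tz": 0.003,"rx": 0,"ry": 0,"rz": 0,"gripper": 1},{"tx": 0,"ty": 0,"tz": 0.003,"rx": 0,"ry": 0,"rz": 0,"gripper": 1},{"tx": 0,"ty": 0,"tz": 0.003,"rx": 0,"ry": 0,"rz": 0,"gripper": 1},{"tx": 0,"ty": 0,"tz": 0.002,"rx": 0,"ry": 0,"rz": 0,"gripper": 1},{"tx": 0,"ty": 0,"tz": 0.002,"rx": 0,"ry": 0,"rz": 0,"gripper": 1},{"tx": 0,"ty": 0,"tz": 0.002,"rx": 0,"ry": 0,"rz": 0,"gripper": 1},{"tx": 0,"ty": 0,"tz": 0,"rx": 0,"ry": 0,"rz": 0,"gripper": 1},{"tx": 0,"ty": 0,"tz": 0,"rx": 0,"ry": 0,"rz": 0,"gripper": 1}])

```text
time_s: 7.0
ee_pos: [464.1, 91.3, 80.0]
ee_rot: [180.0, -0.0, 93.1]
force: [0.4, 0.4, -0.3]
gripper_width: 0.5
gripper_force: 0.0
```

>>> send_rows(motion=[{"tx": 0,"ty": 0,"tz": 0.001,"rx": 0,"ry": 0,"rz": 0,"gripper": 1},{"tx": 0,"ty": 0,"tz": 0.001,"rx": 0,"ry": 0,"rz": 0,"gripper": 1},{"tx": 0,"ty": 0,"tz": 0,"rx": 0,"ry": 0,"rz": 0,"gripper": 1},{"tx": 0,"ty": 0,"tz": 0,"rx": 0,"ry": 0,"rz": 0,"gripper": 1}])

```text
time_s: 7.5
ee_pos: [464.1, 91.3, 79.0]
ee_rot: [180.0, -0.0, 93.1]
force: [-0.2, 0.1, 0.6]
gripper_width: 0.2
gripper_force: 0.0
```

>>> send_rows(motion=[{"tx": 0,"ty": 0,"tz": 0.001,"rx": 0,"ry": 0,"rz": 0,"gripper": 1},{"tx": 0,"ty": 0,"tz": 0.0005,"rx": 0,"ry": 0,"rz": 0,"gripper": 1},{"tx": 0,"ty": 0,"tz": 0,"rx": 0,"ry": 0,"rz": 0,"gripper": 1},{"tx": 0,"ty": 0,"tz": 0,"rx": 0,"ry": 0,"rz": 0,"gripper": 1}])

```text
time_s: 8.0
ee_pos: [464.2, 91.3, 78.5]
ee_rot: [180.0, -0.0, 93.1]
force: [-0.5, -0.7, 4.0]
gripper_width: 0.2
gripper_force: 2.3
```

>>> send_rows(motion=[{"tx": 0,"ty": 0,"tz": 0.0005,"rx": 0,"ry": 0,"rz": 0,"gripper": 1},{"tx": 0,"ty": 0,"tz": 0,"rx": 0,"ry": 0,"rz": 0,"gripper": 1},{"tx": 0,"ty": 0,"tz": 0,"rx": 0,"ry": 0,"rz": 0,"gripper": 1}])

```text
time_s: 8.38
ee_pos: [464.2, 91.3, 78.4]
ee_rot: [180.0, -0.0, 93.1]
force: [-2.0, 0.4, 7.6]
gripper_width: 0.4
gripper_force: 3.4
```

Contact at 78.4 mm, as expected. Now the first stroke.

>>> send_rows(motion=[{"tx": -0.003,"ty": 0,"tz": 0,"rx": 0,"ry": 0,"rz": 0,"gripper": 1},{"tx": -0.005,"ty": 0,"tz": 0,"rx": 0,"ry": 0,"rz": 0,"gripper": 1},{"tx": -0.006,"ty": 0,"tz": 0,"rx": 0,"ry": 0,"rz": 0,"gripper": 1},{"tx": -0.006,"ty": 0,"tz": 0,"rx": 0,"ry": 0,"rz": 0,"gripper": 1},{"tx": -0.006,"ty": 0,"tz": 0,"rx": 0,"ry": 0,"rz": 0,"gripper": 1},{"tx": -0.006,"ty": 0,"tz": 0,"rx": 0,"ry": 0,"rz": 0,"gripper": 1},{"tx": -0.005,"ty": 0,"tz": 0,"rx": 0,"ry": 0,"rz": 0,"gripper": 1},{"tx": -0.003,"ty": 0,"tz": 0,"rx": 0,"ry": 0,"rz": 0,"gripper": 1}])

```text
time_s: 9.38
ee_pos: [465.4, 71.3, 78.4]
ee_rot: [180.0, -0.0, 93.1]
force: [-2.1, -0.3, 6.2]
gripper_width: 0.4
gripper_force: 3.2
```

>>> send_rows(motion=[{"tx": -0.004,"ty": 0,"tz": 0,"rx": 0,"ry": 0,"rz": 0,"gripper": 1},{"tx": -0.006,"ty": 0,"tz": 0,"rx": 0,"ry": 0,"rz": 0,"gripper": 1},{"tx": -0.008,"ty": 0,"tz": 0,"rx": 0,"ry": 0,"rz": 0,"gripper": 1},{"tx": -0.008,"ty": 0,"tz": 0,"rx": 0,"ry": 0,"rz": 0,"gripper": 1},{"tx": -0.008,"ty": 0,"tz": 0,"rx": 0,"ry": 0,"rz": 0,"gripper": 1},{"tx": -0.008,"ty": 0,"tz": 0,"rx": 0,"ry": 0,"rz": 0,"gripper": 1},{"tx": -0.006,"ty": 0,"tz": 0,"rx": 0,"ry": 0,"rz": 0,"gripper": 1},{"tx": -0.004,"ty": 0,"tz": 0,"rx": 0,"ry": 0,"rz": 0,"gripper": 1},{"tx": 0,"ty": 0,"tz": 0,"rx": 0,"ry": 0,"rz": 0,"gripper": 1},{"tx": 0,"ty": 0,"tz": 0,"rx": 0,"ry": 0,"rz": 0,"gripper": 1}])

```text
time_s: 10.62
ee_pos: [467.1, 45.4, 78.4]
ee_rot: [179.9, -0.0, 93.1]
force: [-1.4, -0.3, 5.7]
gripper_width: 0.4
gripper_force: 3.0
```

>>> send_rows(motion=[{"tx": 0,"ty": 0,"tz": -0.002,"rx": 0,"ry": 0,"rz": 0,"gripper": 1},{"tx": 0,"ty": 0,"tz": -0.008,"rx": 0,"ry": 0,"rz": 0,"gripper": 1},{"tx": 0,"ty": 0,"tz": -0.01,"rx": 0,"ry": 0,"rz": 0,"gripper": 1},{"tx": -0.07,"ty": 0,"tz": -0.05,"rx": 0,"ry": 0,"rz": 0,"gripper": 1},{"tx": -0.09,"ty": 0,"tz": -0.1,"rx": 0,"ry": 0,"rz": 0,"gripper": 1},{"tx": 0,"ty": 0,"tz": -0.1,"rx": 0,"ry": 0,"rz": 0,"gripper": 1},{"tx": 0,"ty": 0,"tz": 0,"rx": 0,"ry": 0,"rz": 0,"gripper": 1},{"tx": 0,"ty": 0,"tz": 0,"rx": 0,"ry": 0,"rz": 0,"gripper": 1},{"tx": 0,"ty": 0,"tz": 0,"rx": 0,"ry": 0,"rz": 0,"gripper": 1},{"tx": 0,"ty": 0,"tz": 0,"rx": 0,"ry": 0,"rz": 0,"gripper": 1}])

```text
time_s: 11.88
ee_pos: [470.2, -31.0, 208.2]
ee_rot: [-179.9, -0.0, 93.2]
force: [-0.0, -0.1, 0.9]
gripper_width: 0.6
gripper_force: 0.0
```

Run:
```python
from h import *
import pickle
f,c=cam("wrist"); cv2.imwrite("pics/w4.png",f[:,:,::-1]); pickle.dump(c,open("w4.pkl","wb")); s=env.state(); print(s["ee_pos"],s["ee_rot"],c["C"],s["force"])
```

```text
[470.31657426 -31.04797214 208.42718309] [-1.79881175e+02 -2.28860500e-02  9.31660100e+01] [466.57539119  36.61259533 380.05490561] [-0.2927369  -1.0675781  -0.17720378]
```

View pics/w4.png

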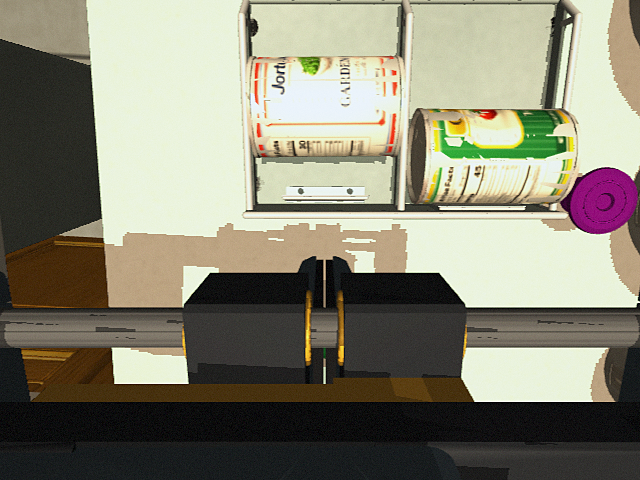

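The tin rolled (label turned), now silhouette v≈56..157 at u≈325, bead just hidden beneath its front; everything else is unmoved.

Run:
```python
from h import *
import pickle
from scipy.optimize import least_squares
a=np.radians(-86.8); X=np.array([np.cos(a),np.sin(a),0])
for n,u,vs in(("w3",320,(118,16)),("w4",325,(157,56))):
    c=pickle.load(open(n+".pkl","rb")); C=np.array([c["C"]@X,c["C"][2]])
    def d(v):
        r=c["R"]@np.array([(u-c["cx"])/c["F"],(v-c["cy"])/c["F"],1]); r=np.array([r@X,r[2]]); return r/np.linalg.norm(r)
    f=lambda q:[abs(d(v)[0]*(40.7-C[1])-d(v)[1]*(q[0]-C[0]))-37.7 for v in vs]
    print(n,least_squares(f,[-40.]).x, "plate",hit(c,320,206 if n=="w3" else 215,54)@X)
print(np.array(env.state()["ee_pos"])@X)
```

```text
w3 [-53.87666077] plate 50.614950172924125
w4 [-30.22100637] plate 51.33300403078221
57.25334002554507
```

>>> send_rows(motion=[{"tx": 0.1,"ty": 0,"tz": 0,"rx": 0,"ry": 0,"rz": 0,"gripper": 1},{"tx": 0.101,"ty": 0,"tz": 0.04,"rx": 0,"ry": 0,"rz": 0,"gripper": 1},{"tx": 0,"ty": 0,"tz": 0.07,"rx": 0,"ry": 0,"rz": 0,"gripper": 1},{"tx": 0,"ty": 0,"tz": 0.07,"rx": 0,"ry": 0,"rz": 0,"gripper": 1},{"tx": 0,"ty": 0,"tz": 0.05,"rx": 0,"ry": 0,"rz": 0,"gripper": 1},{"tx": 0,"ty": 0,"tz": 0.012,"rx": 0,"ry": 0,"rz": 0,"gripper": 1},{"tx": 0,"ty": 0,"tz": 0.006,"rx": 0,"ry": 0,"rz": 0,"gripper": 1},{"tx": 0,"ty": 0,"tz": 0.004,"rx": 0,"ry": 0,"rz": 0,"gripper": 1},{"tx": 0,"ty": 0,"tz": 0,"rx": 0,"ry": 0,"rz": 0,"gripper": 1},{"tx": 0,"ty": 0,"tz": 0,"rx": 0,"ry": 0,"rz": 0,"gripper": 1},{"tx": 0,"ty": 0,"tz": 0,"rx": 0,"ry": 0,"rz": 0,"gripper": 1}])

```text
time_s: 13.3
ee_pos: [465.5, 69.1, 83.7]
ee_rot: [180.0, -0.0, 93.1]
force: [0.5, 0.7, -0.1]
gripper_width: 0.3
gripper_force: 0.0
```

>>> send_rows(motion=[{"tx": 0,"ty": 0,"tz": 0.003,"rx": 0,"ry": 0,"rz": 0,"gripper": 1},{"tx": 0,"ty": 0,"tz": 0.003,"rx": 0,"ry": 0,"rz": 0,"gripper": 1},{"tx": 0,"ty": 0,"tz": 0.002,"rx": 0,"ry": 0,"rz": 0,"gripper": 1},{"tx": 0,"ty": 0,"tz": 0.001,"rx": 0,"ry": 0,"rz": 0,"gripper": 1},{"tx": 0,"ty": 0,"tz": 0.001,"rx": 0,"ry": 0,"rz": 0,"gripper": 1},{"tx": 0,"ty": 0,"tz": 0.001,"rx": 0,"ry": 0,"rz": 0,"gripper": 1},{"tx": 0,"ty": 0,"tz": 0.0005,"rx": 0,"ry": 0,"rz": 0,"gripper": 1},{"tx": 0,"ty": 0,"tz": 0,"rx": 0,"ry": 0,"rz": 0,"gripper": 1},{"tx": 0,"ty": 0,"tz": 0,"rx": 0,"ry": 0,"rz": 0,"gripper": 1}])

```text
time_s: 14.42
ee_pos: [465.3, 69.1, 78.4]
ee_rot: [180.0, -0.0, 93.1]
force: [-1.4, 0.2, 6.1]
gripper_width: 0.5
gripper_force: 3.5
```

>>> send_rows(motion=[{"tx": -0.002,"ty": 0,"tz": 0.0004,"rx": 0,"ry": 0,"rz": 0,"gripper": 1},{"tx": -0.004,"ty": 0,"tz": 0,"rx": 0,"ry": 0,"rz": 0,"gripper": 1},{"tx": -0.004,"ty": 0,"tz": 0,"rx": 0,"ry": 0,"rz": 0,"gripper": 1},{"tx": -0.004,"ty": 0,"tz": 0,"rx": 0,"ry": 0,"rz": 0,"gripper": 1},{"tx": -0.002,"ty": 0,"tz": 0,"rx": 0,"ry": 0,"rz": 0,"gripper": 1},{"tx": 0,"ty": 0,"tz": 0,"rx": 0,"ry": 0,"rz": 0,"gripper": 1}])

```text
time_s: 15.18
ee_pos: [465.9, 61.0, 78.4]
ee_rot: [180.0, -0.0, 93.1]
force: [-2.5, -0.3, 9.0]
gripper_width: 0.2
gripper_force: 4.1
```

Creep forward 2 mm to feel for the bead.

>>> send_rows(motion=[{"tx": -0.002,"ty": 0,"tz": 0,"rx": 0,"ry": 0,"rz": 0,"gripper": 1},{"tx": -0.002,"ty": 0,"tz": 0,"rx": 0,"ry": 0,"rz": 0,"gripper": 1},{"tx": 0,"ty": 0,"tz": 0,"rx": 0,"ry": 0,"rz": 0,"gripper": 1}])

```text
time_s: 15.55
ee_pos: [466.0, 59.0, 78.4]
ee_rot: [180.0, -0.0, 93.1]
force: [-1.2, -0.5, 8.3]
gripper_width: 0.5
gripper_force: 4.1
```

>>> send_rows(motion=[{"tx": -0.002,"ty": 0,"tz": 0,"rx": 0,"ry": 0,"rz": 0,"gripper": 1},{"tx": -0.001,"ty": 0,"tz": 0,"rx": 0,"ry": 0,"rz": 0,"gripper": 1},{"tx": 0,"ty": 0,"tz": 0,"rx": 0,"ry": 0,"rz": 0,"gripper": 1}])

```text
time_s: 15.92
ee_pos: [466.0, 57.6, 78.4]
ee_rot: [180.0, -0.0, 93.1]
force: [-1.2, -0.2, 8.4]
gripper_width: 0.2
gripper_force: 4.1
```

>>> send_rows(motion=[{"tx": -0.002,"ty": 0,"tz": 0,"rx": 0,"ry": 0,"rz": 0,"gripper": 1},{"tx": -0.001,"ty": 0,"tz": 0,"rx": 0,"ry": 0,"rz": 0,"gripper": 1},{"tx": 0,"ty": 0,"tz": 0,"rx": 0,"ry": 0,"rz": 0,"gripper": 1}])

```text
time_s: 16.3
ee_pos: [466.2, 56.2, 78.4]
ee_rot: [180.0, -0.0, 93.1]
force: [-2.5, 0.6, 8.7]
gripper_width: 0.2
gripper_force: 4.1
```

>>> send_rows(motion=[{"tx": -0.002,"ty": 0,"tz": 0,"rx": 0,"ry": 0,"rz": 0,"gripper": 1},{"tx": -0.001,"ty": 0,"tz": 0,"rx": 0,"ry": 0,"rz": 0,"gripper": 1},{"tx": 0,"ty": 0,"tz": 0,"rx": 0,"ry": 0,"rz": 0,"gripper": 1}])

```text
time_s: 16.68
ee_pos: [466.4, 55.0, 78.5]
ee_rot: [179.9, -0.1, 93.1]
force: [-2.8, 1.2, 8.7]
gripper_width: 0.5
gripper_force: 4.3
```

>>> send_rows(motion=[{"tx": -0.003,"ty": 0,"tz": -0.0006,"rx": 0,"ry": 0,"rz": 0,"gripper": 1},{"tx": -0.003,"ty": 0,"tz": -0.0006,"rx": 0,"ry": 0,"rz": 0,"gripper": 1},{"tx": 0,"ty": 0,"tz": 0,"rx": 0,"ry": 0,"rz": 0,"gripper": 1}])

```text
time_s: 17.05
ee_pos: [466.6, 52.1, 79.0]
ee_rot: [179.9, -0.1, 93.1]
force: [-1.1, 2.0, 7.6]
gripper_width: 0.7
gripper_force: 3.9
```

>>> send_rows(motion=[{"tx": -0.004,"ty": 0,"tz": -0.0006,"rx": 0,"ry": 0,"rz": 0,"gripper": 1},{"tx": -0.004,"ty": 0,"tz": -0.0006,"rx": 0,"ry": 0,"rz": 0,"gripper": 1},{"tx": -0.004,"ty": 0,"tz": -0.0005,"rx": 0,"ry": 0,"rz": 0,"gripper": 1}])

```text
time_s: 17.42
ee_pos: [467.0, 46.1, 79.9]
ee_rot: [179.9, -0.1, 93.1]
force: [-1.4, 2.5, 6.9]
gripper_width: 0.3
gripper_force: 4.1
```

>>> send_rows(motion=[{"tx": -0.004,"ty": 0,"tz": -0.0004,"rx": 0,"ry": 0,"rz": 0,"gripper": 1},{"tx": -0.004,"ty": 0,"tz": -0.0004,"rx": 0,"ry": 0,"rz": 0,"gripper": 1},{"tx": -0.004,"ty": 0,"tz": -0.0003,"rx": 0,"ry": 0,"rz": 0,"gripper": 1},{"tx": -0.004,"ty": 0,"tz": -0.0003,"rx": 0,"ry": 0,"rz": 0,"gripper": 1}])

```text
time_s: 17.92
ee_pos: [467.5, 38.0, 80.8]
ee_rot: [179.9, -0.0, 93.1]
force: [-1.5, 0.9, 9.0]
gripper_width: 0.4
gripper_force: 4.8
```

>>> send_rows(motion=[{"tx": -0.004,"ty": 0,"tz": -0.0003,"rx": 0,"ry": 0,"rz": 0,"gripper": 1},{"tx": -0.004,"ty": 0,"tz": -0.0002,"rx": 0,"ry": 0,"rz": 0,"gripper": 1},{"tx": -0.004,"ty": 0,"tz": -0.0002,"rx": 0,"ry": 0,"rz": 0,"gripper": 1},{"tx": -0.004,"ty": 0,"tz": -0.0001,"rx": 0,"ry": 0,"rz": 0,"gripper": 1}])

```text
time_s: 18.42
ee_pos: [467.9, 29.8, 81.3]
ee_rot: [179.9, -0.0, 93.1]
force: [-3.3, 0.1, 9.9]
gripper_width: 0.7
gripper_force: 5.0
```

>>> send_rows(motion=[{"tx": -0.004,"ty": 0,"tz": 0,"rx": 0,"ry": 0,"rz": 0,"gripper": 1},{"tx": -0.004,"ty": 0,"tz": 0,"rx": 0,"ry": 0,"rz": 0,"gripper": 1},{"tx": -0.004,"ty": 0,"tz": 0,"rx": 0,"ry": 0,"rz": 0,"gripper": 1},{"tx": -0.004,"ty": 0,"tz": 0.0001,"rx": 0,"ry": 0,"rz": 0,"gripper": 1},{"tx": -0.004,"ty": 0,"tz": 0.0002,"rx": 0,"ry": 0,"rz": 0,"gripper": 1}])

```text
time_s: 19.05
ee_pos: [468.5, 19.5, 81.2]
ee_rot: [179.9, 0.0, 93.1]
force: [-2.9, -0.7, 10.6]
gripper_width: 0.5
gripper_force: 5.5
```

>>> send_rows(motion=[{"tx": -0.003,"ty": 0,"tz": 0.0002,"rx": 0,"ry": 0,"rz": 0,"gripper": 1},{"tx": -0.003,"ty": 0,"tz": 0.0002,"rx": 0,"ry": 0,"rz": 0,"gripper": 1},{"tx": 0,"ty": 0,"tz": 0,"rx": 0,"ry": 0,"rz": 0,"gripper": 1},{"tx": 0,"ty": 0,"tz": -0.002,"rx": 0,"ry": 0,"rz": 0,"gripper": 1},{"tx": 0,"ty": 0,"tz": -0.006,"rx": 0,"ry": 0,"rz": 0,"gripper": 1},{"tx": 0,"ty": 0,"tz": -0.02,"rx": 0,"ry": 0,"rz": 0,"gripper": 1},{"tx": -0.045,"ty": 0,"tz": -0.1,"rx": 0,"ry": 0,"rz": 0,"gripper": 1},{"tx": -0.045,"ty": 0,"tz": -0.1,"rx": 0,"ry": 0,"rz": 0,"gripper": 1},{"tx": 0,"ty": 0,"tz": -0.03,"rx": 0,"ry": 0,"rz": 0,"gripper": 1},{"tx": 0,"ty": 0,"tz": 0,"rx": 0,"ry": 0,"rz": 0,"gripper": 1},{"tx": 0,"ty": 0,"tz": 0,"rx": 0,"ry": 0,"rz": 0,"gripper": 1},{"tx": 0,"ty": 0,"tz": 0,"rx": 0,"ry": 0,"rz": 0,"gripper": 1}])

```text
time_s: 20.55
ee_pos: [469.7, -27.8, 207.1]
ee_rot: [-179.8, -0.0, 93.2]
force: [-0.3, 0.1, 0.0]
gripper_width: 0.3
gripper_force: 0.0
```

Run:
```python
from h import *
import pickle
f,c=cam("wrist"); cv2.imwrite("pics/w5.png",f[:,:,::-1]); pickle.dump(c,open("w5.pkl","wb")); s=env.state(); print(s["ee_pos"],s["ee_rot"],c["C"],s["force"])
```

```text
[469.89254383 -27.91079703 207.29663716] [-1.79834872e+02 -2.87462896e-02  9.31772003e+01] [466.24924512  39.80397021 378.90849342] [ 0.24547825 -0.43219911  0.77826936]
```

View pics/w5.png

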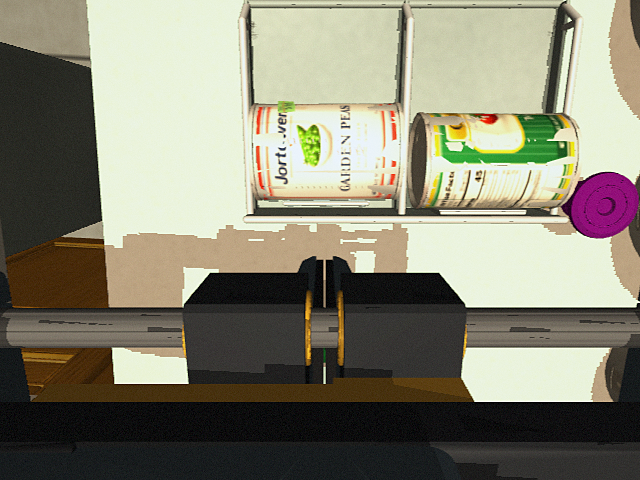

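The tin is over the bead, resting on the leaf: silhouette v≈103..199 against about 112..208 for the home tin in the far lane, so a few mm short.

Run:
```python
from h import *
import pickle
from scipy.optimize import least_squares
a=np.radians(-86.8); X=np.array([np.cos(a),np.sin(a),0])
c=pickle.load(open("w5.pkl","rb")); C=np.array([c["C"]@X,c["C"][2]])
for u,vs in((325,(199,103)),(490,(207.5,112))):
    def d(v):
        r=c["R"]@np.array([(u-c["cx"])/c["F"],(v-c["cy"])/c["F"],1]); r=np.array([r@X,r[2]]); return r/np.linalg.norm(r)
    f=lambda q:[abs(d(v)[0]*(q[1]-C[1])-d(v)[1]*(q[0]-C[0]))-37.7 for v in vs]
    g=lambda q:f([q[0],42.5])
    print(u,least_squares(f,[0,41.]).x,least_squares(g,[0.]).x)
print(np.array(env.state()["ee_pos"])@X)
```

```text
325 [ 0.04249283 33.89185776] [-0.29661228]
490 [ 6.81657395 34.54721384] [6.34815903]
54.0973864958901
```

>>> send_rows(motion=[{"tx": 0.06,"ty": 0,"tz": 0,"rx": 0,"ry": 0,"rz": 0,"gripper": 1},{"tx": 0.061,"ty": 0,"tz": 0.04,"rx": 0,"ry": 0,"rz": 0,"gripper": 1},{"tx": 0,"ty": 0,"tz": 0.07,"rx": 0,"ry": 0,"rz": 0,"gripper": 1},{"tx": 0,"ty": 0,"tz": 0.07,"rx": 0,"ry": 0,"rz": 0,"gripper": 1},{"tx": 0,"ty": 0,"tz": 0.045,"rx": 0,"ry": 0,"rz": 0,"gripper": 1},{"tx": 0,"ty": 0,"tz": 0.014,"rx": 0,"ry": 0,"rz": 0,"gripper": 1},{"tx": 0,"ty": 0,"tz": 0.005,"rx": 0,"ry": 0,"rz": 0,"gripper": 1},{"tx": 0,"ty": 0,"tz": 0,"rx": 0,"ry": 0,"rz": 0,"gripper": 1},{"tx": 0,"ty": 0,"tz": 0,"rx": 0,"ry": 0,"rz": 0,"gripper": 1},{"tx": 0,"ty": 0,"tz": 0,"rx": 0,"ry": 0,"rz": 0,"gripper": 1}])

```text
time_s: 21.85
ee_pos: [467.7, 32.1, 87.2]
ee_rot: [179.9, -0.0, 93.1]
force: [-0.7, 0.4, -0.8]
gripper_width: 0.6
gripper_force: 0.0
```

>>> send_rows(motion=[{"tx": 0,"ty": 0,"tz": 0.002,"rx": 0,"ry": 0,"rz": 0,"gripper": 1},{"tx": 0,"ty": 0,"tz": 0.0015,"rx": 0,"ry": 0,"rz": 0,"gripper": 1},{"tx": 0,"ty": 0,"tz": 0,"rx": 0,"ry": 0,"rz": 0,"gripper": 1},{"tx": 0,"ty": 0,"tz": 0,"rx": 0,"ry": 0,"rz": 0,"gripper": 1}])

```text
time_s: 22.35
ee_pos: [467.3, 32.1, 84.9]
ee_rot: [-180.0, -0.0, 93.1]
force: [-0.7, -0.3, -0.0]
gripper_width: 0.5
gripper_force: 0.0
```

>>> send_rows(motion=[{"tx": 0,"ty": 0,"tz": 0.002,"rx": 0,"ry": 0,"rz": 0,"gripper": 1},{"tx": 0,"ty": 0,"tz": 0.002,"rx": 0,"ry": 0,"rz": 0,"gripper": 1},{"tx": 0,"ty": 0,"tz": 0.002,"rx": 0,"ry": 0,"rz": 0,"gripper": 1},{"tx": 0,"ty": 0,"tz": 0.001,"rx": 0,"ry": 0,"rz": 0,"gripper": 1},{"tx": 0,"ty": 0,"tz": 0.001,"rx": 0,"ry": 0,"rz": 0,"gripper": 1},{"tx": 0,"ty": 0,"tz": 0,"rx": 0,"ry": 0,"rz": 0,"gripper": 1},{"tx": 0,"ty": 0,"tz": 0,"rx": 0,"ry": 0,"rz": 0,"gripper": 1}])

```text
time_s: 23.22
ee_pos: [467.3, 32.1, 80.9]
ee_rot: [180.0, -0.0, 93.1]
force: [-0.5, -0.3, -0.1]
gripper_width: 0.0
gripper_force: 0.0
```

>>> send_rows(motion=[{"tx": 0,"ty": 0,"tz": 0.001,"rx": 0,"ry": 0,"rz": 0,"gripper": 1},{"tx": 0,"ty": 0,"tz": 0,"rx": 0,"ry": 0,"rz": 0,"gripper": 1},{"tx": 0,"ty": 0,"tz": 0,"rx": 0,"ry": 0,"rz": 0,"gripper": 1}])

```text
time_s: 23.6
ee_pos: [467.5, 32.1, 80.6]
ee_rot: [180.0, -0.0, 93.1]
force: [-0.9, 0.1, 3.0]
gripper_width: 0.3
gripper_force: 1.5
```

>>> send_rows(motion=[{"tx": 0,"ty": 0,"tz": 0.0008,"rx": 0,"ry": 0,"rz": 0,"gripper": 1},{"tx": -0.003,"ty": 0,"tz": 0.0004,"rx": 0,"ry": 0,"rz": 0,"gripper": 1},{"tx": -0.003,"ty": 0,"tz": 0.0004,"rx": 0,"ry": 0,"rz": 0,"gripper": 1},{"tx": -0.003,"ty": 0,"tz": 0.0004,"rx": 0,"ry": 0,"rz": 0,"gripper": 1},{"tx": -0.003,"ty": 0,"tz": 0.0004,"rx": 0,"ry": 0,"rz": 0,"gripper": 1},{"tx": 0,"ty": 0,"tz": 0,"rx": 0,"ry": 0,"rz": 0,"gripper": 1}])

```text
time_s: 24.35
ee_pos: [467.8, 25.9, 79.8]
ee_rot: [180.0, 0.0, 93.1]
force: [-2.2, -0.9, 6.9]
gripper_width: 0.7
gripper_force: 3.3
```

>>> send_rows(motion=[{"tx": -0.004,"ty": 0,"tz": 0.0006,"rx": 0,"ry": 0,"rz": 0,"gripper": 1},{"tx": -0.004,"ty": 0,"tz": 0.0007,"rx": 0,"ry": 0,"rz": 0,"gripper": 1},{"tx": -0.004,"ty": 0,"tz": 0.0008,"rx": 0,"ry": 0,"rz": 0,"gripper": 1},{"tx": -0.003,"ty": 0,"tz": 0.0006,"rx": 0,"ry": 0,"rz": 0,"gripper": 1},{"tx": 0,"ty": 0,"tz": 0,"rx": 0,"ry": 0,"rz": 0,"gripper": 1},{"tx": 0,"ty": 0,"tz": 0,"rx": 0,"ry": 0,"rz": 0,"gripper": 1}])

```text
time_s: 25.1
ee_pos: [468.3, 18.3, 78.5]
ee_rot: [180.0, 0.0, 93.2]
force: [-1.1, -0.8, 7.0]
gripper_width: 0.1
gripper_force: 3.6
```

>>> send_rows(motion=[{"tx": -0.002,"ty": 0,"tz": 0.0003,"rx": 0,"ry": 0,"rz": 0,"gripper": 1},{"tx": -0.002,"ty": 0,"tz": 0,"rx": 0,"ry": 0,"rz": 0,"gripper": 1},{"tx": 0,"ty": 0,"tz": 0,"rx": 0,"ry": 0,"rz": 0,"gripper": 1},{"tx": 0,"ty": 0,"tz": 0,"rx": 0,"ry": 0,"rz": 0,"gripper": 1}])

```text
time_s: 25.6
ee_pos: [468.5, 16.9, 78.4]
ee_rot: [179.9, -0.0, 93.1]
force: [-1.1, 1.0, 7.8]
gripper_width: 0.4
gripper_force: 3.6
```

>>> send_rows(motion=[{"tx": 0,"ty": 0,"tz": -0.002,"rx": 0,"ry": 0,"rz": 0,"gripper": 1},{"tx": 0,"ty": 0,"tz": -0.006,"rx": 0,"ry": 0,"rz": 0,"gripper": 1},{"tx": 0,"ty": 0,"tz": -0.02,"rx": 0,"ry": 0,"rz": 0,"gripper": 1},{"tx": -0.045,"ty": 0,"tz": -0.1,"rx": 0,"ry": 0,"rz": 0,"gripper": 1},{"tx": -0.045,"ty": 0,"tz": -0.1,"rx": 0,"ry": 0,"rz": 0,"gripper": 1},{"tx": 0,"ty": 0,"tz": -0.03,"rx": 0,"ry": 0,"rz": 0,"gripper": 1},{"tx": 0,"ty": 0,"tz": 0,"rx": 0,"ry": 0,"rz": 0,"gripper": 1},{"tx": 0,"ty": 0,"tz": 0,"rx": 0,"ry": 0,"rz": 0,"gripper": 1},{"tx": 0,"ty": 0,"tz": 0,"rx": 0,"ry": 0,"rz": 0,"gripper": 1}])

```text
time_s: 26.72
ee_pos: [469.7, -27.8, 205.1]
ee_rot: [-179.8, -0.0, 93.2]
force: [-0.2, -0.0, -0.3]
gripper_width: 0.7
gripper_force: 0.0
```

Run:
```python
from h import *
import pickle
f,c=cam("wrist"); cv2.imwrite("pics/w6.png",f[:,:,::-1]); pickle.dump(c,open("w6.pkl","wb")); s=env.state(); print(s["ee_pos"],s["ee_rot"],c["C"],s["force"])
```

```text
[469.8940042  -27.89117423 205.348074  ] [-1.79834432e+02 -3.09795036e-02  9.31754218e+01] [466.23323813  39.81018421 376.98024743] [-0.25728558 -0.42407545 -0.571248  ]
```

View pics/w6.png

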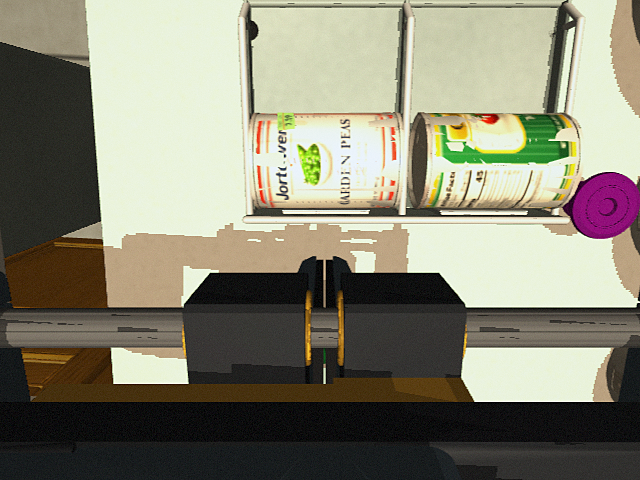

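The tin's silhouette is now v≈113..208, level with the home tin next door. One numeric check using image edges.

Run:
```python
from h import *
import pickle
from scipy.optimize import least_squares
a=np.radians(-86.8); X=np.array([np.cos(a),np.sin(a),0])
c=pickle.load(open("w6.pkl","rb")); C=np.array([c["C"]@X,c["C"][2]])
g=cv2.imread("pics/w6.png").astype(int)
for u in(330,360,480): print(u,"top",[tuple(g[v,u]) [0::2] for v in range(109,118)],"bot",[tuple(g[v,u])[0::2] for v in range(203,214)])
for u,vs in((325,(208,113)),(490,(207.5,112))):
    def d(v):
        r=c["R"]@np.array([(u-c["cx"])/c["F"],(v-c["cy"])/c["F"],1]); r=np.array([r@X,r[2]]); return r/np.linalg.norm(r)
    f=lambda q:[abs(d(v)[0]*(40.7-C[1])-d(v)[1]*(q[0]-C[0]))-37.7 for v in vs]
    print(u,least_squares(f,[0]).x)
```

```text
330 top [(np.int64(185), np.int64(213)), (np.int64(185), np.int64(209)), (np.int64(188), np.int64(215)), (np.int64(195), np.int64(214)), (np.int64(83), np.int64(165)), (np.int64(97), np.int64(198)), (np.int64(161), np.int64(225)), (np.int64(165), np.int64(227)), (np.int64(171), np.int64(237))] bot [(np.int64(143), np.int64(211)), (np.int64(148), np.int64(204)), (np.int64(128), np.int64(192)), (np.int64(135), np.int64(194)), (np.int64(103), np.int64(172)), (np.int64(57), np.int64(62)), (np.int64(52), np.int64(60)), (np.int64(229), np.int64(220)), (np.int64(199), np.int64(240)), (np.int64(255), np.int64(244)), (np.int64(213), np.int64(255))]
360 top [(np.int64(186), np.int64(215)), (np.int64(186), np.int64(217)), (np.int64(194), np.int64(220)), (np.int64(173), np.int64(197)), (np.int64(74), np.int64(151)), (np.int64(84), np.int64(177)), (np.int64(147), np.int64(216)), (np.int64(171), np.int64(235)), (np.int64(169), np.int64(238))] bot [(np.int64(137), np.int64(206)), (np.int64(134), np.int64(198)), (np.int64(128), np.int64(191)), (np.int64(129), np.int64(187)), (np.int64(92), np.int64(
[... 166 characters left out ...]
.int64(208), np.int64(253))]
480 top [(np.int64(184), np.int64(212)), (np.int64(181), np.int64(213)), (np.int64(180), np.int64(211)), (np.int64(192), np.int64(218)), (np.int64(93), np.int64(138)), (np.int64(0), np.int64(125)), (np.int64(19), np.int64(55)), (np.int64(5), np.int64(44)), (np.int64(36), np.int64(93))] bot [(np.int64(113), np.int64(161)), (np.int64(115), np.int64(159)), (np.int64(104), np.int64(154)), (np.int64(96), np.int64(142)), (np.int64(91), np.int64(145)), (np.int64(59), np.int64(78)), (np.int64(57), np.int64(75)), (np.int64(113), np.int64(149)), (np.int64(185), np.int64(189)), (np.int64(211), np.int64(247)), (np.int64(249), np.int64(243))]
325 [6.96201993]
490 [6.33511427]
```

The tin sits at X≈7.0, which is 7.3 mm past its last rest (8 + 7.3 ≈ 15.3 mm beyond the bead). Its edges lie at the same rows (113 and 208) as the neighbouring home tin, and the gripper is clear, so I'm handing in.

```bash
python3 -c "
from workcell import env
print(env.job_done())"
```

```text
the job is handed in; nothing more can be done
None
```

The job is handed in at about 27 s: the loose tin was rolled over the bead in three gentle strokes (highest pressing force read about 11 N), and the last image shows it home behind the bead, level with the tin in the far lane; the handover returned no verdict.

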